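Put the waiting specimens where each must be kept

TASK

Put the four waiting specimens where each has to be kept: first of all the purple-capped blood tube into the cold box, before you shift any other specimen, because it spoils in the warm; then, in any order, the blue-capped blood-culture bottle into the well of the warm block, the green-lidded biopsy pot into the steel spill tray and the yellow-lidded urine pot on the balance with its whole foot on the pan. Keep them upright, set each one down without dropping it, let go, and leave the two white-capped empties where they stand.

Things in the scene. Friction and masses are not known exactly. Their poses are not given: they have to be found in the camera images.
- tube: Blood tube with a PURPLE screw cap: a clear self-standing 28 mm tube with dark red contents, 95 mm tall; the cap is 30 mm across and takes the top 19 mm. About 50 g. Origin: centre of its underside, on the bench (z = 0) at the start; z axis up; round, so its yaw means nothing.
- bottle: Blood-culture bottle with a light BLUE cap: dark red, 36 mm across up to 74 mm, then a shoulder and a 22 mm neck; 118 mm tall. The cap is 27 mm across and takes the top 20 mm (grip it there). About 100 g. Origin: centre of its underside, on the bench (z = 0) at the start; z axis up; round, so its yaw means nothing.
- biopsy: Biopsy pot with a wide GREEN lid: 52 mm across, 62 mm tall, the lid 56 mm across and the top 15 mm. About 90 g. Origin: centre of its underside, on the bench (z = 0) at the start; z axis up; round, so its yaw means nothing.
- urine: Urine pot with a YELLOW lid: amber contents, 40 mm across at the foot, 44 mm under the lid, 70 mm tall, the lid 48 mm across and the top 16 mm. About 75 g. Origin: centre of its underside, on the bench (z = 0) at the start; z axis up; round, so its yaw means nothing.
- empty_tube: Bystander: empty clear tube with a WHITE cap, otherwise the shape and size of the blood tube (95 mm tall). To be left alone. Origin: centre of its underside, on the bench (z = 0) at the start; z axis up; round, so its yaw means nothing.
- empty_pot: Bystander: empty clear pot with a WHITE lid, otherwise the shape and size of the urine pot (70 mm tall). To be left alone. Origin: centre of its underside, on the bench (z = 0) at the start; z axis up; round, so its yaw means nothing.
- cold: Cold box: white foam block 116 x 116 mm, 60 mm high, with one square opening 60 x 60 mm in its middle; a bright blue ice pack forms the flat floor, 30 mm above the bench (30 mm below the rim). Fixed; place and yaw (up to 0.15 rad) vary. Origin: on the bench, right below the seat's centre; z up, -x to its front.
- warm: Warm block (dry bath): dark grey housing, light front panel with red digits, aluminium block with one square well 68 x 68 mm; well floor 50 mm, rim 85 mm above the bench. Reaches 85 mm from the origin to -x, 55 mm to +x, 65 mm to either side. Fixed; place and yaw (up to 0.15 rad) vary. Origin: on the bench, right below the seat's centre; z up, -x to its front.
- spill: Spill tray: shallow square stainless steel tray, 106 x 106 mm inside, 117 mm over its rim, with a pale pad on its floor; floor 4 mm and rim 24 mm above the bench. Fixed; place and yaw (up to 0.15 rad) vary. Origin: on the bench, right below the seat's centre; z up, -x to its front.
- balance: Balance: light grey body with a round steel weighing pan 86 mm across, flat top 46 mm above the bench. The body is 43 mm high and reaches 100 mm from the origin to -x, 60 mm to +x, 68 mm to either side. Fixed; place and yaw (up to 0.15 rad) vary. Origin: on the bench, right below the seat's centre; z up, -x to its front.
Mind the look-alikes: they are no part of the job. Leave any orange look-alike of the balance alone.

How it is judged:
On the way:
1. the purple-capped blood tube stands in the cold box, released (x of tube in the frame of cold between -0.02 and 0.02 m and y of tube in the frame of cold between -0.02 and 0.02 m and z of tube in the frame of cold between 0.025 and 0.036 m and angle between tube's own z axis and vertical below 0.12 rad and contact force between the fingers and tube below 0.05 N and linear speed of tube below 0.02 m/s), for 0.2 s.
At the end, for the whole second after the job is handed in: Each specimen stands upright (within 7 degrees) on the floor of its own place (height within 5 mm), released and at rest; the urine pot's centre is within 24 mm of the pan's centre; the two white-capped empties are within 30 mm of where they stood (all of step 1 and x of bottle in the frame of warm between -0.02 and 0.02 m and y of bottle in the frame of warm between -0.02 and 0.02 m and z of bottle in the frame of warm between 0.045 and 0.056 m and angle between each of bottle, biopsy, urine's own z axis and vertical below 0.12 rad and contact force between the fingers and bottle below 0.05 N and linear speed of each of bottle, biopsy, urine below 0.02 m/s and x of biopsy in the frame of spill between -0.032 and 0.032 m and y of biopsy in the frame of spill between -0.032 and 0.032 m and z of biopsy in the frame of spill between -0.001 and 0.01 m and contact force between the fingers and biopsy below 0.05 N and horizontal distance between urine and balance below 0.024 m and z of urine in the frame of balance between 0.041 and 0.052 m and contact force between the fingers and urine below 0.05 N and distance of each of empty_tube, empty_pot from where it was at the start of the episode below 0.03 m); the robot touches nothing.
It fails at once if another specimen was shifted (over 30 mm) while the purple-capped blood tube was not yet in the cold box (not (x of tube in the frame of cold between -0.02 and 0.02 m and y of tube in the frame of cold between -0.02 and 0.02 m and z of tube in the frame of cold between 0.025 and 0.036 m and angle between tube's own z axis and vertical below 0.12 rad) and distance of any of bottle, biopsy, urine from where it was at the start of the episode above 0.03 m).
It fails at once if a specimen was tipped by more than 30 degrees (angle between any of tube, bottle, biopsy, urine's own z axis and vertical above 0.524 rad).
It fails at once if a specimen was dropped (faster than 0.7 m/s while not held, a fall of about 25 mm) ((contact force between the fingers and tube below 0.02 N and linear speed of tube above 0.7 m/s) or (contact force between the fingers and bottle below 0.02 N and linear speed of bottle above 0.7 m/s) or (contact force between the fingers and biopsy below 0.02 N and linear speed of biopsy above 0.7 m/s) or (contact force between the fingers and urine below 0.02 N and linear speed of urine above 0.7 m/s)).
It fails at once if a white-capped empty was knocked over or pushed more than 30 mm (distance of any of empty_tube, empty_pot from where it was at the start of the episode above 0.03 m or angle between any of empty_tube, empty_pot's own z axis and vertical above 0.524 rad).
It also fails if it takes over 122 s, if anything falls off the work surface, if the arm or the gripper's body presses on something with over 40 N, if the wrist force passes 120 N, or if a joint passes its speed limit or range.

ROBOT

A 7-joint arm with a two-finger parallel gripper is mounted at the origin on the work surface. World frame = base frame: x ahead of the robot, y to its left, z up, the work surface at z = 0. Lengths are in m, angles in rad, forces in N, time in s.
With the tool pointing down it reaches from about 0.425 to 0.925 m from the base axis. Payload 6.8 kg.
Tool frame: the origin (TCP) lies on the centre line of the jaws, within the pads' length; the fingertips stand ahead of it and the grasp point (between the pads) lies 11 mm behind it (r.tcp_to_tips is the z of the fingertips in the tool frame, in m); z points along the fingers, y is the line along which they close (so a half turn about z gives the same grasp; the last joint's range is limited). The gripper opens to 85 mm and grips with 20 to 120 N. Pads are 22 mm wide; open, the fingers measure 114 mm over their backs; the gripper's body (76 mm by 85 mm) begins 54 mm behind the grasp point. The pads swing forward as they close: fully open they stand 13 mm farther back than shut.
Start: joints at [-1.351, 0.477, 0.022, 1.555, -0.011, 1.109, -0.083], TCP at [0.217, 0.639, 0.239] pointing down, gripper open.
Joint ranges: [-2.96, 2.96], [-0.34, 2.1], [-1.41, 1.46], [0.24, 2.44], [-1.37, 4.51], [0.17, 1.92], [-2.96, 2.96]. Speed limits (rad/s): [2.39, 2.39, 3.14, 3.14, 3.14, 3.14, 3.14].

INTERFACE

Orientations are given as a rotation vector (axis times angle).
In Python, from bench import r, optics gives the robot as it stands.
- The arm moves only by the shell command python3 -m creep 'ROWS' [FORCE]. ROWS is a JSON object whose one key "rows" holds a list of rows, each a list of 7 numbers: the shift along the tool's x, y, z in units of 25 mm (1.0 is 25 mm), then the turn, a rotation vector about the tool's x, y, z in units of 8 degrees (1.0 is 8 degrees), then the finger opening in mm, from 0 to 85.4. A call has 1 to 10 rows; each row is the pose to reach, as a shift and turn from the pose commanded when the call began, along the tool's axes at that moment; what a row does not reach only later rows make up. A row lasts 1/8 s, in which the tool goes at most 62.5 mm and 10.7 degrees, less where a joint would pass 70% of its speed; a pose out of reach is approached as far as the arm can. A call with a gripper value outside its range is refused whole. The fingers move at their own pace and stop on an object; FORCE is the grip in N (left out, the last holds). Time passes only in rows, so rows that repeat a pose let the fingers close. It gives the time, the measured TCP pose, the force, the opening and the grip force at its end, in the units of the state.
- r.get_obs(): the state, without advancing time (a new reading comes with each control period).
- optics.grab_frame(name): name is "scene" or "top" or "wrist"; returns a dict with "color" (400x640x3 uint8, blue, green, red), "K" (3x3 intrinsics, pixels), "R" (3x3) and "t" (3): a world point X has camera coordinates R X + t. Camera axes: x right, y down, z forward; pixel columns grow to the right and rows downward; lengths in m; the calibration is good to about 2 mm. A picture is of the moment at which its call begins. There is no depth.
- r.hand_in(): hands the job in; it is judged then, once.
The state is a dict: "clock": time; "joints": joint angles; "qvel": joint speeds; "tau": joint torques, N m; "tcp_pos": TCP position; "orientation": TCP orientation; "contact_force": force on the tool from outside, world axes, zero at the start; "moment": the same for the moment, N m; "grip_width": finger opening in m; "gripper_force": force on a finger pad.
Only numpy, scipy, OpenCV 4.12 (cv2) and the standard library are available. Lean on these libraries where they do the work, as an engineer would, in place of code of your own. Each camera call takes 0.05 s, during which the arm holds its last target. There are 200 camera calls.

## Working session

There is one attempt and no reset: what is moved stays moved. The work goes in short steps, Python scripts to look and compute and a shell command to move; the robot and the scene stay as the last step left them, time stands still between calls to the robot, and variables do not carry over. Pictures are saved under pics/ and viewed, at most 14 in all, crops included, and the job is handed in when it is done.

```bash
ls; mkdir -p pics; python3 - <<'E'
from bench import r, optics
import cv2, numpy as np
for n in ("scene","top"):
    f=optics.grab_frame(n); cv2.imwrite(f"pics/{n}0.png",f["color"]); np.savez(f"pics/{n}0.npz",**f)
    print(n,f["K"].round(1).tolist(),(-f["R"].T@f["t"]).round(3), f["R"].round(3).tolist())
o=r.get_obs(); print(o, r.tcp_to_tips)
E
```

```text
pics
scene [[512.8, 0.0, 313.7], [0.0, 512.8, 196.6], [0.0, 0.0, 1.0]] [1.283 0.89  0.915] [[-0.739, 0.674, 0.004], [0.397, 0.44, -0.805], [-0.544, -0.593, -0.593]]
top [[491.1, 0.0, 326.4], [0.0, 491.1, 206.0], [0.0, 0.0, 1.0]] [ 0.269 -0.007  1.392] [[0.015, -1.0, -0.011], [-0.986, -0.013, -0.163], [0.163, 0.014, -0.986]]
{'clock': 0.1, 'joints': array([-1.3510979 ,  0.47776734,  0.0223542 ,  1.55634961, -0.01150836,
        1.10934233, -0.08311641]), 'qvel': array([ 8.71777989e-05, -3.14180138e-03, -1.43717266e-03, -4.03573166e-03,
        5.33097626e-04, -1.10548020e-03,  1.82315883e-03]), 'tau': array([ 4.02025500e-03, -5.97756529e+01,  1.61346808e+00, -2.81952631e+01,
        1.28492620e-02,  5.06685217e-03,  2.19750984e-05]), 'tcp_pos': array([0.21716536, 0.63854567, 0.23839097]), 'orientation': array([-5.12592367e-01, -3.09933094e+00,  2.71908554e-03]), 'contact_force': array([-0.35553096, -0.4297256 , -0.09836635]), 'moment': array([-0.00568719,  0.0170408 , -0.02780482]), 'gripper_force': 0.0, 'grip_width': 0.08517789506467267} 0.008
```

View pics/top0.png

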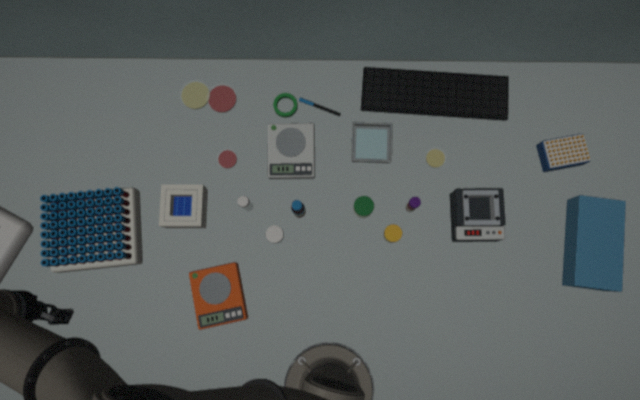

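View pics/scene0.png

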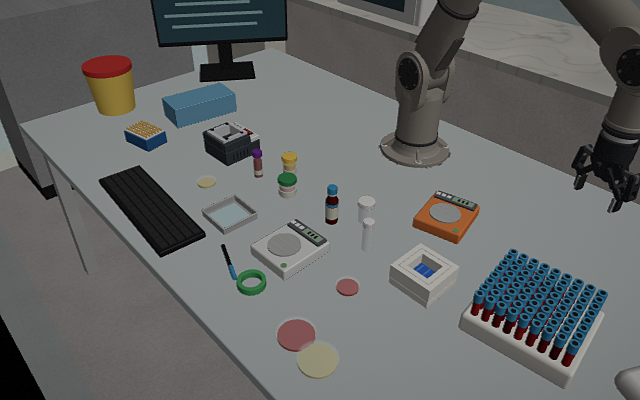

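The top view shows:
- **Specimens:** purple tube at (414,203), blue bottle at (297,206), green pot at (364,206) and yellow pot at (393,233).
- **White empties:** (243,201) and (274,234).
- **Places:** cold box at (182,206), spill tray at (372,143) and warm block at (478,215).
- **Balances:** there are two. The light grey one at (291,150) fits the description. The orange one at (215,290) is the look-alike.

I'll check this in one enlarged montage.

```bash
cat > h.py <<'E'
import numpy as np, cv2
from scipy.optimize import least_squares
def load(n): return dict(np.load(f"pics/{n}.npz"))
def proj(f,P):
    c=np.atleast_2d(P)@f["R"].T+f["t"]; p=c@f["K"].T; return p[:,:2]/p[:,2:]
def ray(f,u,v,z):
    d=f["R"].T@np.linalg.solve(f["K"],[u,v,1.]); o=-f["R"].T@f["t"]; return (o+d*(z-o[2])/d[2])[:2]
A=np.linspace(0,2*np.pi,48,endpoint=False)
def cyl(x,y,rad,z0,z1):
    c=np.c_[x+rad*np.cos(A),y+rad*np.sin(A)]
    return np.r_[np.c_[c,0*A+z0],np.c_[c,0*A+z1]]
def hullc(f,P):
    h=cv2.convexHull(proj(f,P).astype(np.float32)); m=cv2.moments(h); return np.array([m["m10"],m["m01"]])/m["m00"]
def blob(f,lo,hi,near,rad=25):
    hsv=cv2.cvtColor(f["color"],cv2.COLOR_BGR2HSV); m=cv2.inRange(hsv,lo,hi)
    k=np.zeros_like(m); cv2.circle(k,tuple(map(int,near)),rad,255,-1); m&=k
    n,l,s,c=cv2.connectedComponentsWithStats(m); i=1+np.argmax(s[1:,4]); return c[i],s[i,4],(l==i).astype(np.uint8)
def fitcap(f,cen,rad,z0,z1):
    x0=ray(f,*cen,z1)
    return least_squares(lambda p:hullc(f,cyl(p[0],p[1],rad,z0,z1))-cen,x0,x_scale=.01).x
CAPS={"tube":((125,60,30),(165,255,255),.015,.076,.095),"bottle":((95,90,60),(115,255,255),.0135,.098,.118),
"biopsy":((50,80,30),(85,255,255),.028,.047,.062),"urine":((15,110,80),(35,255,255),.024,.054,.070),
"empty_tube":((0,0,150),(180,60,255),.015,.076,.095),"empty_pot":((0,0,150),(180,60,255),.024,.054,.070)}
E
python3 - <<'E'
from h import *
px={"top0":dict(tube=(414,203),bottle=(297,206),biopsy=(364,206),urine=(393,233),empty_tube=(243,201),empty_pot=(274,234)),
"scene0":dict(tube=(257,154),bottle=(332,189),biopsy=(287,180),urine=(289,158),empty_tube=(369,223),empty_pot=(367,203))}
for k,(lo,hi,R,z0,z1) in CAPS.items():
    out=[]
    for n in px:
        f=load(n); c,a,_=blob(f,lo,hi,px[n][k],16); h=cv2.contourArea(cv2.convexHull(proj(f,cyl(*ray(f,*c,z1),R,z0,z1)).astype(np.float32)))
        out+= [fitcap(f,c,R,z0,z1).round(4),int(a),int(h)]
    print(k,*out)
f=load("top0"); im=f["color"]
t=[]
for c in ((182,206),(478,215),(372,143),(291,150)):
    x,y=c; t.append(cv2.resize(im[y-33:y+33,x-40:x+40],None,fx=5,fy=4.5*5/4.5,interpolation=cv2.INTER_CUBIC)[:300] if 0 else cv2.resize(im[y-30:y+30,x-40:x+40],(400,300),interpolation=cv2.INTER_CUBIC))
cv2.imwrite("pics/m0.png",cv2.convertScaleAbs(np.vstack([np.hstack(t[:2]),np.hstack(t[2:])]),alpha=1.3))
E
```

```text
tube [ 0.4989 -0.2248] 105 114 [ 0.4987 -0.2264] 91 92
bottle [0.4834 0.0906] 85 93 [0.4821 0.0911] 93 107
biopsy [ 0.4929 -0.0902] 303 338 [ 0.4921 -0.09  ] 219 239
urine [ 0.4176 -0.1691] 239 261 [ 0.4219 -0.1626] 178 168Traceback (most recent call last):
  File "<stdin>", line 7, in <module>
  File "h.py", line 17, in blob
    n,l,s,c=cv2.connectedComponentsWithStats(m); i=1+np.argmax(s[1:,4]); return c[i],s[i,4],(l==i).astype(np.uint8)
                                                     ~~~~~~~~~^^^^^^^^^
    return _wrapfunc(a, 'argmax', axis=axis, out=out, **kwds)
    return bound(*args, **kwds)
ValueError: attempt to get argmax of an empty sequence
```

```bash
python3 - <<'E'
from h import *
px={"empty_tube":(243,201),"empty_pot":(274,234)}
f=load("top0"); im=f["color"]
for k in px:
    _,_,R,z0,z1=CAPS[k]; print(k,im[px[k][1],px[k][0]],fitcap(f,px[k],R,z0,z1).round(3))
t=[cv2.resize(im[y-30:y+30,x-40:x+40],(400,300),interpolation=cv2.INTER_CUBIC) for x,y in ((182,206),(478,215),(372,143),(291,150))]
cv2.imwrite("pics/m0.png",cv2.convertScaleAbs(np.vstack([np.hstack(t[:2]),np.hstack(t[2:])]),alpha=1.3))
E
```

```text
empty_tube [132 135 137] [0.496 0.237]
empty_pot [135 138 138] [0.41  0.153]
```

View pics/m0.png

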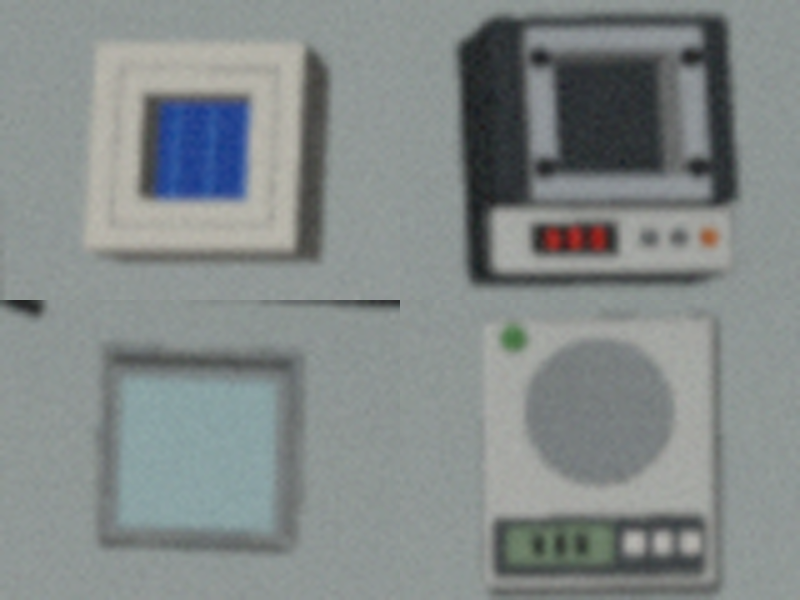

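The montage confirms the places. I read these crop corners:
- **Cold box:** rim opening (142,95), (250,95), (248,200), (138,200).
- **Warm block:** screws (541,57), (691,56), (545,166), (697,166).
- **Spill tray:** rim (105,345), (302,352), (292,550), (98,545).
- **Balance:** the light grey body is the right one, and its pan is centred at (600,411).

```bash
cat > go.py <<'E'
# usage: go.py x y z [x y z ...]: shifts in tool units from the present pose; and turn about tool z to square up
import sys, numpy as np
from scipy.spatial.transform import Rotation as Ro
from bench import r
o=r.get_obs(); R=Ro.from_rotvec(o["orientation"]); v=np.array(sys.argv[1:],float).reshape(-1,3)
print("t",round(o["clock"],2),"tcp",o["tcp_pos"].round(4),"w",round(o["grip_width"],4),"F",round(o["gripper_force"],1))
print("turn to square",(((R.inv()*Ro.from_matrix(np.diag([-1,1,-1.]))).as_rotvec()/np.deg2rad(8)).round(2)))
for p in v: print(p,"->",(R.inv().apply(p-o["tcp_pos"])/.025).round(2))
E
python3 - <<'E'
from h import *
f=load("top0")
def q(pts,off,z,nm):
    P=(np.array(pts,float)+.5)/5-.5+off; w=np.array([ray(f,*p,z) for p in P]); print(nm,w.mean(0).round(4),[np.linalg.norm(w[i]-w[i-1]).round(3) for i in range(len(w))], "edge",(w[0]-w[-1]).round(4))
q([(98,42),(307,42),(297,250),(86,247)],(142,176),.06,"coldO")
q([(142,95),(250,95),(248,200),(138,200)],(142,176),.06,"coldI")
q([(141,57),(291,56),(297,166),(145,166)],(438,185),.085,"warm screws")
q([(155,55),(282,55),(284,172),(158,172)],(438,185),.085,"warm well")
q([(105,45),(302,52),(292,250),(98,245)],(332,113),.024,"spill")
q([(200,111)],(251,120),.046,"pan"); q([(125,111)],(251,120),.046,"panL");q([(274,111)],(251,120),.046,"panR")
s=load("scene0")
for n,c,z in (("pan",(285,244),.046),("spill",(230,211),.024),("cold opening",(424.5,266.5),.06)): print(n,ray(s,*c,z))
E
python3 go.py .5 .42 .25 .52 0 .25 .499 -.225 .2
```

```text
coldO [0.4885 0.4131] [np.float64(0.115), np.float64(0.117), np.float64(0.116), np.float64(0.116)] edge [0.1148 0.0015]
coldI [0.4869 0.4144] [np.float64(0.059), np.float64(0.06), np.float64(0.059), np.float64(0.061)] edge [0.0587 0.0017]
warm screws [ 0.4887 -0.4046] [np.float64(0.059), np.float64(0.081), np.float64(0.06), np.float64(0.081)] edge [0.0594 0.0003]
warm well [ 0.4875 -0.4052] [np.float64(0.064), np.float64(0.068), np.float64(0.064), np.float64(0.067)] edge [ 0.0637 -0.0004]
spill [ 0.684  -0.1147] [np.float64(0.12), np.float64(0.114), np.float64(0.118), np.float64(0.111)] edge [ 0.1196 -0.0033]
pan [0.6755 0.1165] [np.float64(0.0)] edge [0. 0.]
panL [0.675  0.1592] [np.float64(0.0)] edge [0. 0.]
panR [0.676  0.0744] [np.float64(0.0)] edge [0. 0.]
pan [0.67559705 0.12162207]
spill [ 0.68597341 -0.10907185]
cold opening [0.49081622 0.41778494]
t 0.1 tcp [0.2172 0.6385 0.2384] w 0.0852 F 0.0
turn to square [-0.01 -0.   -2.35]
[0.5  0.42 0.25] -> [-13.53  -4.63  -0.45]
[0.52 0.   0.25] -> [-19.69 -20.28  -0.43]
[ 0.499 -0.225  0.2  ] -> [-21.79 -29.07   1.59]
```

```bash
python3 -m creep '{"rows":[[-2.3,-0.8,-0.1,0,0,-0.5,85],[-4.6,-1.6,-0.2,0,0,-1,85],[-6.8,-2.3,-0.2,0,0,-1.5,85],[-9,-3.1,-0.3,0,0,-2,85],[-11.3,-3.9,-0.4,0,0,-2.35,85],[-13.5,-4.6,-0.4,0,0,-2.35,85],[-14.4,-6.5,-0.4,0,0,-2.35,85],[-15.3,-8.5,-0.4,0,0,-2.35,85],[-16.2,-10.5,-0.4,0,0,-2.35,85],[-17,-12.5,-0.4,0,0,-2.35,85]]}'; python3 go.py .52 0 .25 .499 -.225 .2
```

```text
clock: 1.35
tcp_pos: [0.5189, 0.2043, 0.249]
orientation: [-0.0, -3.141, 0.001]
contact_force: [0.8, 0.0, -0.4]
grip_width: 0.0846
gripper_force: 0.0
t 1.35 tcp [0.5189 0.2043 0.249 ] w 0.0846 F 0.0
turn to square [-0. -0. -0.]
[0.52 0.   0.25] -> [-0.04 -8.17 -0.04]
[ 0.499 -0.225  0.2  ] -> [  0.8  -17.17   1.97]
```

```bash
python3 -m creep '{"rows":[[0,-2.2,0,0,0,0,85],[0.1,-4.4,0,0,0,0,85],[0.2,-6.6,0,0,0,0,85],[0.3,-8.8,0,0,0,0,85],[0.5,-11,0,0,0,0,85],[0.6,-13.2,0,0,0,0,85],[0.7,-15.4,0.5,0,0,0,85],[0.8,-17.1,1,0,0,0,85],[0.8,-17.1,1.6,0,0,0,85],[0.8,-17.1,1.6,0,0,0,85]]}'; python3 - <<'E'
from bench import optics; import cv2,numpy as np
f=optics.grab_frame("wrist"); cv2.imwrite("pics/w1.png",f["color"]); np.savez("pics/w1.npz",**f)
E
python3 go.py .499 -.225 .08
```

```text
clock: 2.6
tcp_pos: [0.4983, -0.22, 0.2078]
orientation: [0.001, -3.139, -0.002]
contact_force: [0.3, -0.1, 0.5]
grip_width: 0.0846
gripper_force: 0.0
t 2.65 tcp [ 0.4991 -0.2196  0.2087] w 0.0848 F 0.0
turn to square [ 0.01 -0.01  0.01]
[ 0.499 -0.225  0.08 ] -> [-0.01 -0.22  5.15]
```

View pics/w1.png

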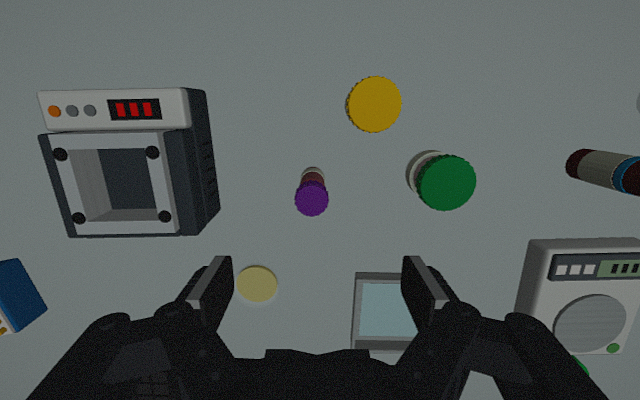

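The wrist picture shows the purple cap at (312,197), clear between the jaws. The yellow lid is at (374,104), the green lid at (446,183) and the warm block's screws at (60,154), (152,153), (165,216), (79,218). I'll use this view to refine positions.

```bash
python3 - <<'E'
from h import *
f=load("w1"); print("cam",(-f["R"].T@f["t"]).round(3))
for k,p in (("tube",(312,197)),("biopsy",(446,183)),("urine",(374,104))):
    lo,hi,R,z0,z1=CAPS[k]; c,a,_=blob(f,lo,hi,p,40); print(k,fitcap(f,c,R,z0,z1).round(4),a)
print("warm",np.mean([ray(f,*p,.085) for p in ((60,154),(152,153),(165,216),(79,218))],0))
E
```

```text
cam [ 0.419 -0.219  0.344]
tube [ 0.5   -0.224] 971
biopsy [ 0.4938 -0.0884] 2624
urine [ 0.4183 -0.1676] 2407
warm [ 0.48947314 -0.40395097]
```

```bash
python3 -m creep '{"rows":[[0,-0.2,1,0,0,0,85],[0,-0.2,2.2,0,0,0,85],[0,-0.2,3.4,0,0,0,85],[0,-0.2,4.4,0,0,0,85],[0,-0.2,5,0,0,0,85],[0,-0.2,5.3,0,0,0,85],[0,-0.2,5.3,0,0,0,60],[0,-0.2,5.3,0,0,0,40],[0,-0.2,5.3,0,0,0,20],[0,-0.2,5.3,0,0,0,20]]}' 30;  python3 -m creep '{"rows":[[0,0,0,0,0,0,20],[0,0,0,0,0,0,20],[0,0,0,0,0,0,20],[0,0,-0.3,0,0,0,20]]}' 30; python3 go.py
```

```text
clock: 3.9
tcp_pos: [0.4998, -0.2263, 0.0775]
orientation: [-0.0, 3.14, -0.0]
contact_force: [-0.1, 0.8, 3.7]
grip_width: 0.0293
gripper_force: 29.4
clock: 4.4
tcp_pos: [0.4987, -0.226, 0.0842]
orientation: [0.001, -3.14, -0.0]
contact_force: [-0.4, -0.7, -1.2]
grip_width: 0.029
gripper_force: 29.6
t 4.4 tcp [ 0.4987 -0.226   0.0842] w 0.029 F 29.6
turn to square [ 0.   -0.01  0.  ]
```

```bash
python3 -m creep '{"rows":[[0,0,-1,0,0,0,20],[0,0,-2.2,0,0,0,20],[0,0,-3.6,0,0,0,20],[0,0,-5,0,0,0,20],[0,0.8,-5.8,0,0,0,20],[0,2.4,-6,0,0,0,20],[0,4.4,-6,0,0,0,20],[0,6.4,-6,0,0,0,20],[0,8.4,-6,0,0,0,20],[0,10.4,-6,0,0,0,20]]}';  python3 -m creep '{"rows":[[0,2,0,0,0,0,20],[0,4,0,0,0,0,20],[0,6,0,0,0,0,20],[0,8,0,0,0,0,20],[0,10,0,0,0,0,20],[0.1,12,0,0,0,0,20],[0.2,13.6,0,0,0,0,20],[0.3,14.6,0,0,0,0,20],[0.3,14.6,0,0,0,0,20],[0.3,14.6,0,0,0,0,20]]}' ; python3 - <<'E'
from bench import optics; import cv2,numpy as np
for n in ("wrist","scene"):
    f=optics.grab_frame(n); cv2.imwrite(f"pics/{n}2.png",f["color"]); np.savez(f"pics/{n}2.npz",**f)
E
python3 go.py .488 .414 .2
```

```text
clock: 5.65
tcp_pos: [0.4986, 0.0352, 0.2346]
orientation: [0.0, 3.141, -0.0]
contact_force: [0.4, -0.0, -0.1]
grip_width: 0.0289
gripper_force: 29.7
clock: 6.9
tcp_pos: [0.4922, 0.3969, 0.2342]
orientation: [0.003, 3.141, -0.002]
contact_force: [0.1, -1.1, 0.0]
grip_width: 0.0287
gripper_force: 29.7
t 7.0 tcp [0.4924 0.3968 0.2344] w 0.0288 F 29.7
turn to square [-0.01  0.   -0.02]
[0.488 0.414 0.2  ] -> [0.18 0.69 1.38]
```

View pics/wrist2.png

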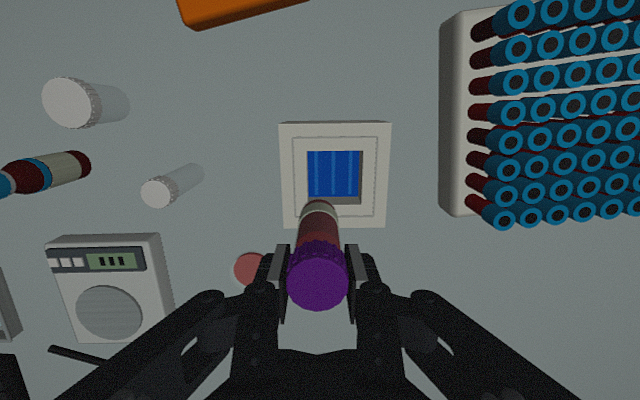

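The tube is upright in the jaws with its cap at (317,275). The cold box opening runs from (307,151) to (362,205), and its outer rim has corners (279,122), (391,122), (385,227), (283,228). The pan is at (109,313).

```bash
python3 - <<'E'
from h import *
f=load("wrist2")
m=lambda P,z: np.mean([ray(f,*p,z) for p in P],0).round(4)
print("coldI",m([(307,151),(362,151),(362,205),(307,204)],.06),"coldO",m([(279,122),(391,122),(385,227),(283,228)],.06),"pan",m([(109,313)],.046))
lo,hi,R,z0,z1=CAPS["tube"]; c,a,_=blob(f,lo,hi,(317,275),50); print(c,"held",fitcap(f,c,R,z0+.157,z1+.157))
E
python3 go.py .489 .4145 .107
```

```text
coldI [0.4891 0.4167] coldO [0.4883 0.4166] pan [0.6764 0.12  ]
[316.92121706 275.5935887 ] held [0.4925998  0.39776741]
t 7.0 tcp [0.4924 0.3968 0.2344] w 0.0288 F 29.7
turn to square [-0.01  0.   -0.02]
[0.489  0.4145 0.107 ] -> [0.14 0.71 5.1 ]
```

```bash
python3 -m creep '{"rows":[[0.1,0.76,0,0,0,0,20],[0.14,0.76,0.6,0,0,0,20],[0.14,0.76,1.8,0,0,0,20],[0.14,0.76,3,0,0,0,20],[0.14,0.76,4,0,0,0,20],[0.14,0.76,4.5,0,0,0,20],[0.14,0.76,4.8,0,0,0,20],[0.14,0.76,5,0,0,0,20],[0.14,0.76,5,0,0,0,20]]}'; python3 go.py .489 .4158 .1075
```

```text
clock: 8.12
tcp_pos: [0.4882, 0.418, 0.1096]
orientation: [-0.0, 3.141, 0.001]
contact_force: [-0.5, -0.4, 0.1]
grip_width: 0.0289
gripper_force: 29.8
t 8.12 tcp [0.4882 0.418  0.1096] w 0.0289 F 29.8
turn to square [0. 0. 0.]
[0.489  0.4158 0.1075] -> [-0.03 -0.09  0.08]
```

Close enough in xy, so I'll lower the last bit, open gently and go up.

```bash
python3 -m creep '{"rows":[[0,-0.05,0.04,0,0,0,20],[0,-0.05,0.08,0,0,0,20],[0,-0.05,0.08,0,0,0,20],[0,-0.05,0.08,0,0,0,34],[0,-0.05,0.08,0,0,0,45],[0,-0.05,0.08,0,0,0,70],[0,-0.05,0.08,0,0,0,85],[0,-0.05,-0.5,0,0,0,85],[0,-0.05,-2,0,0,0,85],[0,-0.05,-4,0,0,0,85]]}'; python3 - <<'E'
from bench import optics; import cv2,numpy as np
from h import *
for n in ("wrist","scene"):
    f=optics.grab_frame(n); cv2.imwrite(f"pics/{n}3.png",f["color"]); np.savez(f"pics/{n}3.npz",**f)
lo,hi,R,z0,z1=CAPS["tube"]
f=load("scene3");
for n,p in (("scene3",proj(f,[.489,.416,.12])[0]),("wrist3",proj(load("wrist3"),[.489,.416,.12])[0])):
    f=load(n);c,a,_=blob(f,lo,hi,p,40); print(n,fitcap(f,c,R,z0+.03,z1+.03).round(4),a)
cv2.imwrite("pics/c3.png",np.hstack([cv2.resize(load("scene3")["color"][200:320,360:480],(400,400)),cv2.resize(load("wrist3")["color"],(400,400))]))
E
python3 go.py .4834 .091 .2
```

```text
clock: 9.38
tcp_pos: [0.4875, 0.4162, 0.2103]
orientation: [0.001, -3.14, 0.002]
contact_force: [-0.3, -0.6, 1.2]
grip_width: 0.085
gripper_force: 0.0
scene3 [0.4871 0.4185] 159
wrist3 [0.489 0.419] 1213
t 9.47 tcp [0.4909 0.4191 0.2167] w 0.085 F 0.0
turn to square [ 0.06  0.06 -0.  ]
[0.4834 0.091  0.2   ] -> [  0.3  -13.13   0.56]
```

View pics/c3.png

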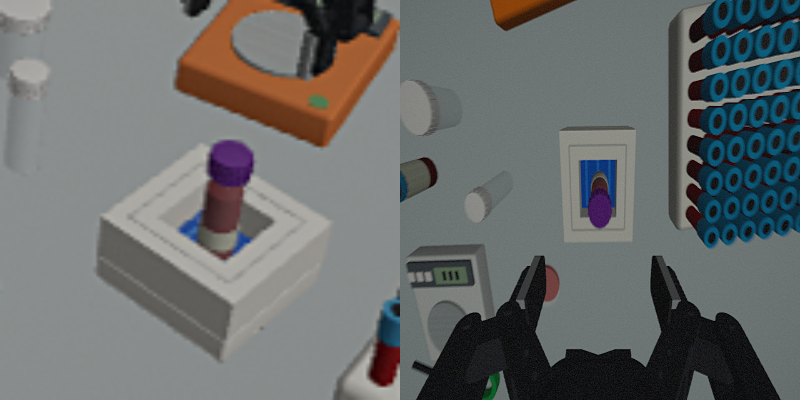

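The tube stands upright in the opening, cap at (230,160) in the left crop, released and about 3 mm from the centre. Next is the bottle.

```bash
python3 -m creep '{"rows":[[0,-1.5,0,0,0,0,85],[0.1,-3.5,0,0,0,0,85],[0.2,-5.5,0,0,0,0,85],[0.3,-7.5,0,0,0,0,85],[0.3,-9.5,0,0,0,0,85],[0.3,-11.5,0,0,0,0,85],[0.3,-12.7,0,0,0,0,85],[0.3,-13.1,0,0,0,0,85],[0.3,-13.1,0,0,0,0,85],[0.3,-13.1,0,0,0,0,85]]}'; python3 - <<'E'
from bench import optics
from h import *
f=optics.grab_frame("wrist"); np.savez("pics/wrist4.npz",**f)
for k,p in (("bottle",(.483,.091)),("biopsy",(.493,-.09))):
    lo,hi,R,z0,z1=CAPS[k]; c,a,_=blob(f,lo,hi,proj(f,[*p,z1])[0],40); print(k,c,fitcap(f,c,R,z0,z1).round(4),a)
E
python3 go.py .483 .091 .1
```

```text
clock: 10.72
tcp_pos: [0.4807, 0.0909, 0.2094]
orientation: [-0.004, 3.141, 0.001]
contact_force: [-0.4, 0.3, -1.0]
grip_width: 0.0851
gripper_force: 0.0
bottle [317.38146552 207.17564655] [0.4843 0.0923] 928
biopsy [141.66461775 197.27429889] [ 0.4937 -0.0894] 2603
t 10.78 tcp [0.4806 0.0908 0.2093] w 0.0847 F 0.0
turn to square [0.   0.   0.02]
[0.483 0.091 0.1  ] -> [-0.09  0.01  4.37]
```

```bash
python3 -m creep '{"rows":[[-0.12,0.02,1,0,0,0,85],[-0.12,0.02,2.2,0,0,0,85],[-0.12,0.02,3.4,0,0,0,85],[-0.12,0.02,4.1,0,0,0,85],[-0.12,0.02,4.4,0,0,0,85],[-0.12,0.02,4.4,0,0,0,60],[-0.12,0.02,4.4,0,0,0,40],[-0.12,0.02,4.4,0,0,0,18],[-0.12,0.02,4.4,0,0,0,18],[-0.12,0.02,4.4,0,0,0,18]]}' 35;  python3 -m creep '{"rows":[[0,0,0,0,0,0,18],[0,0,0,0,0,0,18]]}' 35; python3 go.py .483 .09 .26 .489 -.4045 .26
```

```text
clock: 12.02
tcp_pos: [0.4843, 0.0899, 0.1]
orientation: [-0.0, 3.14, 0.001]
contact_force: [-0.7, -0.0, 6.6]
grip_width: 0.0257
gripper_force: 34.6
clock: 12.28
tcp_pos: [0.4843, 0.09, 0.1]
orientation: [-0.0, 3.14, 0.001]
contact_force: [-0.1, 0.6, 5.9]
grip_width: 0.026
gripper_force: 34.6
t 12.28 tcp [0.4843 0.09   0.1   ] w 0.026 F 34.6
turn to square [0.01 0.01 0.  ]
[0.483 0.09  0.26 ] -> [ 0.04  0.01 -6.4 ]
[ 0.489  -0.4045  0.26  ] -> [ -0.19 -19.77  -6.41]
```

```bash
python3 -m creep '{"rows":[[0,0,-0.6,0,0,0,18],[0,0,-1.8,0,0,0,18],[0,0,-3.2,0,0,0,18],[0,0,-4.4,0,0,0,18],[0,-1,-5,0,0,0,18],[0,-2.6,-5.2,0,0,0,18],[0,-4.4,-5.2,0,0,0,18],[0,-6.3,-5.2,0,0,0,18],[0,-8.2,-5.2,0,0,0,18],[0,-10.1,-5.2,0,0,0,18]]}';  python3 -m creep '{"rows":[[0,-1.9,0,0,0,0,18],[0,-3.8,0,0,0,0,18],[0,-5.7,0,0,0,0,18],[-0.1,-7.5,0,0,0,0,18],[-0.2,-8.7,0,0,0,0,18],[-0.2,-9.2,0,0,0,0,18],[-0.2,-9.2,0,0,0,0,18],[-0.2,-9.2,0,0,0,0,18]]}' ; python3 - <<'E'
from bench import optics; from h import *
for n in ("wrist",):
    f=optics.grab_frame(n); cv2.imwrite(f"pics/{n}5.png",f["color"]); np.savez(f"pics/{n}5.npz",**f)
E
python3 go.py .489 -.4045 .15
```

```text
clock: 13.52
tcp_pos: [0.4832, -0.1644, 0.2301]
orientation: [-0.0, 3.141, 0.0]
contact_force: [0.7, 0.4, -0.7]
grip_width: 0.0256
gripper_force: 34.5
clock: 14.52
tcp_pos: [0.4891, -0.3911, 0.2293]
orientation: [0.003, -3.142, -0.002]
contact_force: [-0.3, 0.0, -0.6]
grip_width: 0.026
gripper_force: 34.5
t 14.57 tcp [ 0.4892 -0.3911  0.2293] w 0.0257 F 34.5
turn to square [0.01 0.   0.02]
[ 0.489  -0.4045  0.15  ] -> [ 0.01 -0.54  3.17]
```

View pics/wrist5.png

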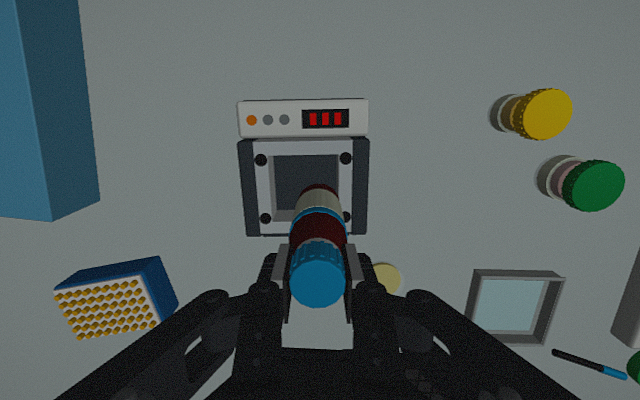

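The bottle hangs upright with its cap at (318,275). The well's screws are at (261,160), (346,158), (347,217), (266,218), and the spill tray rim is at (474,270), (564,271), (548,345), (467,341).

```bash
python3 - <<'E'
from h import *
f=load("wrist5")
m=lambda P,z: (np.mean([ray(f,*p,z) for p in P],0).round(4),[ray(f,*p,z).round(3).tolist() for p in P])
print("warm",m([(261,160),(346,158),(347,217),(266,218)],.085)); print("spill",m([(474,270),(564,271),(548,345),(467,341)],.024))
c,a,_=blob(f,(95,90,60),(115,255,255),(318,280),40); print(c,a)
E
```

```text
warm (array([ 0.4895, -0.4018]), [[0.46, -0.444], [0.458, -0.362], [0.519, -0.359], [0.52, -0.442]])
spill (array([ 0.6796, -0.1158]), [[0.618, -0.181], [0.62, -0.06], [0.744, -0.051], [0.736, -0.171]])
[317.05344995 274.79138322] 3087
```

```bash
python3 -m creep '{"rows":[[0,-0.5,0,0,0,0,18],[0,-0.5,0,0,0,0,18],[0,-0.5,0.6,0,0,0,18],[0,-0.5,1.6,0,0,0,18],[0,-0.5,2.4,0,0,0,18],[0,-0.5,2.8,0,0,0,18],[0,-0.5,3,0,0,0,18],[0,-0.5,3.08,0,0,0,18],[0,-0.5,3.08,0,0,0,18],[0,-0.5,3.08,0,0,0,18]]}'; python3 go.py .489 -.4035 .150
```

```text
clock: 15.82
tcp_pos: [0.489, -0.4056, 0.1529]
orientation: [-0.001, 3.141, -0.001]
contact_force: [0.8, 0.1, -1.3]
grip_width: 0.0262
gripper_force: 34.6
t 15.82 tcp [ 0.489  -0.4056  0.1529] w 0.0262 F 34.6
turn to square [-0.    0.01  0.  ]
[ 0.489  -0.4035  0.15  ] -> [0.   0.08 0.11]
```

```bash
python3 -m creep '{"rows":[[0,0,0.06,0,0,0,18],[0,0,0.12,0,0,0,18],[0,0,0.12,0,0,0,18],[0,0,0.12,0,0,0,30],[0,0,0.12,0,0,0,42],[0,0,0.12,0,0,0,70],[0,0,0.12,0,0,0,85],[0,0,-0.5,0,0,0,85],[0,0,-2,0,0,0,85],[0,0,-3.5,0,0,0,85]]}'; python3 - <<'E'
from bench import optics; from h import *
lo,hi,R,z0,z1=CAPS["bottle"]
for n in ("wrist","scene"):
    f=optics.grab_frame(n); np.savez(f"pics/{n}6.npz",**f); cv2.imwrite(f"pics/{n}6.png",f["color"])
    c,a,_=blob(f,lo,hi,proj(f,[.489,-.4045,.16])[0],40 if n=="wrist" else 12); print(n,c,fitcap(f,c,R,z0+.05,z1+.05).round(4),a)
E
python3 go.py .494 -.089 .2 .418 -.168 .2
```

```text
clock: 17.08
tcp_pos: [0.4887, -0.4055, 0.2418]
orientation: [-0.0, 3.141, -0.001]
contact_force: [0.2, -0.5, 0.5]
grip_width: 0.085
gripper_force: 0.0
wrist [318.52343059 211.77099912] [ 0.4899 -0.4034] 1131
scene [222.29411765 107.374613  ] [ 0.4784 -0.4289] 323
t 17.18 tcp [ 0.4906 -0.4076  0.2457] w 0.085 F 0.0
turn to square [-0.04  0.05 -0.  ]
[ 0.494 -0.089  0.2  ] -> [-0.12 12.75  1.76]
[ 0.418 -0.168  0.2  ] -> [2.92 9.59 1.76]
```

View pics/wrist6.png

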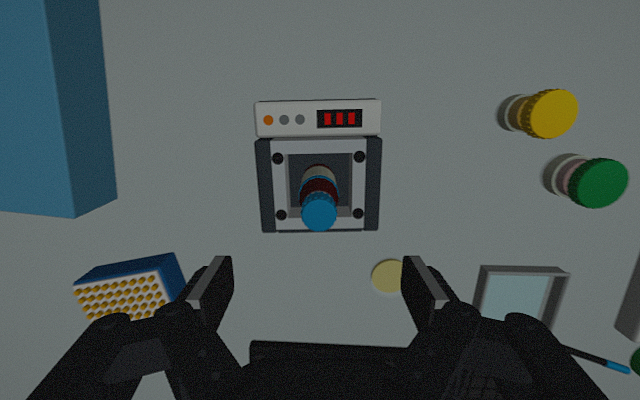

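The bottle stands upright in the well, cap at (318,212), released. Next is the green pot.

```bash
python3 -m creep '{"rows":[[0,1.5,0,0,0,0,85],[0,3.4,0,0,0,0,85],[0,5.4,0,0,0,0,85],[-0.1,7.4,0.2,0,0,0,85],[-0.1,9.4,0.6,0,0,0,85],[-0.1,11.2,1.2,0,0,0,85],[-0.1,12.4,1.8,0,0,0,85],[-0.1,12.75,2.6,0,0,0,85],[-0.1,12.75,3,0,0,0,85],[-0.1,12.75,3,0,0,0,85]]}'; python3 - <<'E'
from bench import optics; from h import *
f=optics.grab_frame("wrist"); np.savez("pics/wrist7.npz",**f)
for k,p in (("biopsy",(.494,-.089)),("urine",(.418,-.168))):
    lo,hi,R,z0,z1=CAPS[k]; c,a,_=blob(f,lo,hi,proj(f,[*p,z1])[0],50); print(k,c,fitcap(f,c,R,z0,z1).round(4),a)
E
python3 go.py .494 -.089 .046
```

```text
clock: 18.42
tcp_pos: [0.4908, -0.0874, 0.1646]
orientation: [-0.001, -3.141, 0.001]
contact_force: [0.4, -0.2, 0.4]
grip_width: 0.0848
gripper_force: 0.0
biopsy [314.38579302 202.7642376 ] [ 0.4937 -0.0888] 3266
urine [211.25021374 113.43630664] [ 0.4183 -0.1678] 3509
t 18.48 tcp [ 0.4912 -0.0876  0.1651] w 0.085 F 0.0
turn to square [-0.    0.   -0.01]
[ 0.494 -0.089  0.046] -> [-0.11 -0.05  4.76]
```

```bash
python3 -m creep '{"rows":[[-0.1,-0.05,1,0,0,0,85],[-0.1,-0.05,2.2,0,0,0,85],[-0.1,-0.05,3.4,0,0,0,85],[-0.1,-0.05,4.3,0,0,0,85],[-0.1,-0.05,4.76,0,0,0,85],[-0.1,-0.05,4.76,0,0,0,70],[-0.1,-0.05,4.76,0,0,0,50],[-0.1,-0.05,4.76,0,0,0,48],[-0.1,-0.05,4.76,0,0,0,48],[-0.1,-0.05,4.76,0,0,0,48]]}' 30; python3 go.py .494 -.089 .12 .6835 -.1135 .12
```

```text
clock: 19.73
tcp_pos: [0.4946, -0.0882, 0.0469]
orientation: [-0.0, 3.139, -0.0]
contact_force: [-0.4, -1.3, 7.5]
grip_width: 0.0551
gripper_force: 31.9
t 19.73 tcp [ 0.4946 -0.0882  0.0469] w 0.0551 F 31.9
turn to square [-0.    0.02  0.  ]
[ 0.494 -0.089  0.12 ] -> [ 0.02 -0.03 -2.92]
[ 0.6835 -0.1135  0.12  ] -> [-7.56 -1.01 -2.91]
```

```bash
python3 -m creep '{"rows":[[0,0,-0.5,0,0,0,48],[0,0,-1.5,0,0,0,48],[-0.3,0,-2.3,0,0,0,48],[-1.4,-0.2,-2.6,0,0,0,48],[-3,-0.4,-2.6,0,0,0,48],[-4.8,-0.6,-2.6,0,0,0,48],[-6.4,-0.9,-2.6,0,0,0,48],[-7.3,-1,-2.6,0,0,0,48],[-7.56,-1,-2.6,0,0,0,48],[-7.56,-1,-2.6,0,0,0,48]]}'; python3 - <<'E'
from bench import optics; from h import *
for n in ("wrist","scene"):
    f=optics.grab_frame(n); cv2.imwrite(f"pics/{n}8.png",f["color"]); np.savez(f"pics/{n}8.npz",**f)
w=load("wrist8")["color"]; s=load("scene8")["color"][130:280,150:350]
cv2.imwrite("pics/c8.png",np.hstack([cv2.resize(w,(400,250)),cv2.resize(s,(333,250))]))
E
python3 go.py .6835 -.1135 .0509
```

```text
clock: 20.98
tcp_pos: [0.6821, -0.1125, 0.1109]
orientation: [0.001, -3.141, -0.0]
contact_force: [0.4, -0.4, -0.8]
grip_width: 0.0549
gripper_force: 32.1
t 21.07 tcp [ 0.6815 -0.1127  0.1109] w 0.0548 F 32.1
turn to square [ 0.   -0.01  0.  ]
[ 0.6835 -0.1135  0.0509] -> [-0.08 -0.03  2.4 ]
```

View pics/c8.png

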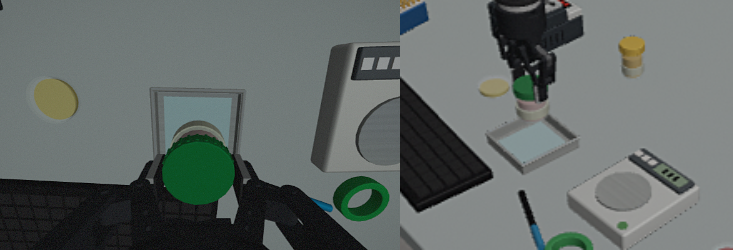

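The green pot hangs above the tray, roughly centred, with its lid at (198,170) in the left crop and the tray's near edge at (150–245, 90). I'll lower it.

```bash
python3 -m creep '{"rows":[[-0.08,-0.03,0.6,0,0,0,48],[-0.08,-0.03,1.4,0,0,0,48],[-0.08,-0.03,2,0,0,0,48],[-0.08,-0.03,2.25,0,0,0,48],[-0.08,-0.03,2.36,0,0,0,48],[-0.08,-0.03,2.4,0,0,0,48],[-0.08,-0.03,2.4,0,0,0,48],[-0.08,-0.03,2.4,0,0,0,48]]}'; python3 go.py .6835 -.1135 .0509
```

```text
clock: 22.08
tcp_pos: [0.6849, -0.1136, 0.0512]
orientation: [-0.0, 3.141, -0.0]
contact_force: [0.2, -0.0, -0.8]
grip_width: 0.0554
gripper_force: 32.0
t 22.07 tcp [ 0.6849 -0.1136  0.0512] w 0.0554 F 32.0
turn to square [-0.  0.  0.]
[ 0.6835 -0.1135  0.0509] -> [0.06 0.   0.01]
```

```bash
python3 -m creep '{"rows":[[0,0,0.05,0,0,0,48],[0,0,0.05,0,0,0,48],[0,0,0.05,0,0,0,60],[0,0,0.05,0,0,0,72],[0,0,0.05,0,0,0,85],[0,0,0.05,0,0,0,85],[0,0,-0.6,0,0,0,85],[0,0,-2,0,0,0,85],[0,0,-4,0,0,0,85],[0,0,-5,0,0,0,85]]}'; python3 - <<'E'
from bench import optics; from h import *
lo,hi,R,z0,z1=CAPS["biopsy"]
for n in ("wrist","scene"):
    f=optics.grab_frame(n); np.savez(f"pics/{n}9.npz",**f); cv2.imwrite(f"pics/{n}9.png",f["color"])
    c,a,_=blob(f,lo,hi,proj(f,[.684,-.1135,.06])[0],35 if n=="wrist" else 15); print(n,c,fitcap(f,c,R,z0+.004,z1+.004).round(4),a)
s=load("scene9")["color"][130:280,150:350]; w=load("wrist9")["color"]
cv2.imwrite("pics/c9.png",np.hstack([cv2.resize(w,(400,250)),cv2.resize(s,(333,250))]))
E
python3 go.py .418 -.168 .17
```

```text
clock: 23.32
tcp_pos: [0.6862, -0.1141, 0.1803]
orientation: [0.0, 3.136, -0.001]
contact_force: [0.2, 0.3, 0.2]
grip_width: 0.085
gripper_force: 0.0
wrist [317.21025139 193.41103493] [ 0.6847 -0.113 ] 3063
scene [228.41501976 200.07114625] [ 0.6835 -0.1146] 253
t 23.43 tcp [ 0.687  -0.1143  0.181 ] w 0.0853 F 0.0
turn to square [-0.    0.06  0.  ]
[ 0.418 -0.168  0.17 ] -> [10.76 -2.15  0.36]
```

View pics/c9.png

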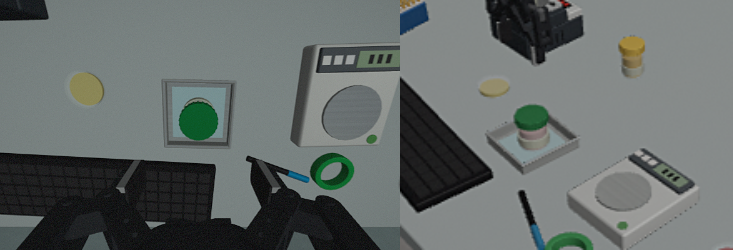

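The green pot stands centred in the tray, lid at (198,122) in the left crop, released. The last one is the yellow pot.

```bash
python3 -m creep '{"rows":[[1.2,-0.2,0,0,0,0,85],[3,-0.6,0,0,0,0,85],[4.8,-1,0,0,0,0,85],[6.6,-1.4,0.1,0,0,0,85],[8.4,-1.8,0.3,0,0,0,85],[9.8,-2,0.4,0,0,0,85],[10.6,-2.15,0.4,0,0,0,85],[10.76,-2.15,0.4,0,0,0,85],[10.76,-2.15,0.4,0,0,0,85]]}'; python3 - <<'E'
from bench import optics; from h import *
print("pan",ray(load("wrist9"),564.8,179.2,.046))
f=optics.grab_frame("wrist")
for k,p in (("urine",(.418,-.168)),):
    lo,hi,R,z0,z1=CAPS[k]; c,a,_=blob(f,lo,hi,proj(f,[*p,z1])[0],50); print(k,c,fitcap(f,c,R,z0,z1).round(4),a)
E
python3 go.py .4182 -.1678 .053
```

```text
clock: 24.55
tcp_pos: [0.417, -0.1672, 0.1661]
orientation: [-0.002, 3.14, -0.0]
contact_force: [-0.0, 0.2, -1.0]
grip_width: 0.085
gripper_force: 0.0
pan [0.6745632  0.12148256]
urine [315.27136076 203.95767405] [ 0.419  -0.1677] 2528
t 24.6 tcp [ 0.4172 -0.1672  0.1661] w 0.0852 F 0.0
turn to square [-0.    0.01  0.01]
[ 0.4182 -0.1678  0.053 ] -> [-0.03 -0.02  4.52]
```

```bash
python3 -m creep '{"rows":[[-0.05,-0.02,1,0,0,0,85],[-0.05,-0.02,2.2,0,0,0,85],[-0.05,-0.02,3.4,0,0,0,85],[-0.05,-0.02,4.2,0,0,0,85],[-0.05,-0.02,4.5,0,0,0,85],[-0.05,-0.02,4.5,0,0,0,70],[-0.05,-0.02,4.5,0,0,0,50],[-0.05,-0.02,4.5,0,0,0,40],[-0.05,-0.02,4.5,0,0,0,40],[-0.05,-0.02,4.5,0,0,0,40]]}' 30; python3 go.py .6755 .1195 .15
```

```text
clock: 25.85
tcp_pos: [0.4178, -0.1681, 0.0541]
orientation: [-0.0, 3.14, -0.0]
contact_force: [-0.6, 0.7, 6.7]
grip_width: 0.0469
gripper_force: 30.6
t 25.85 tcp [ 0.4178 -0.1681  0.0541] w 0.0469 F 30.6
turn to square [-0.    0.01  0.  ]
[0.6755 0.1195 0.15  ] -> [-10.32  11.5   -3.82]
```

```bash
python3 -m creep '{"rows":[[0,0,-0.6,0,0,0,40],[0,0,-1.8,0,0,0,40],[-0.4,0.4,-3,0,0,0,40],[-1.4,1.5,-3.8,0,0,0,40],[-2.6,2.9,-3.8,0,0,0,40],[-3.9,4.3,-3.8,0,0,0,40],[-5.2,5.8,-3.8,0,0,0,40],[-6.5,7.2,-3.8,0,0,0,40],[-7.8,8.7,-3.8,0,0,0,40],[-8.9,9.9,-3.8,0,0,0,40]]}'; python3 -m creep '{"rows":[[-0.8,0.9,0,0,0,0,40],[-1.3,1.45,0,0,0,0,40],[-1.4,1.55,0,0,0,0,40],[-1.4,1.55,0,0,0,0,40],[-1.4,1.55,0,0,0,0,40]]}'; python3 go.py .6755 .1195 .1001
```

```text
clock: 27.1
tcp_pos: [0.6401, 0.0816, 0.1492]
orientation: [-0.002, 3.141, 0.0]
contact_force: [0.5, -0.4, -0.4]
grip_width: 0.0475
gripper_force: 31.2
clock: 27.72
tcp_pos: [0.6738, 0.1171, 0.1486]
orientation: [-0.002, -3.141, 0.001]
contact_force: [-0.7, -0.4, -1.2]
grip_width: 0.047
gripper_force: 31.2
t 27.73 tcp [0.6738 0.1171 0.1486] w 0.047 F 31.2
turn to square [-0.   -0.   -0.01]
[0.6755 0.1195 0.1001] -> [-0.07  0.1   1.94]
```

```bash
python3 -m creep '{"rows":[[-0.07,0.08,0,0,0,0,40],[-0.07,0.08,0.7,0,0,0,40],[-0.07,0.08,1.3,0,0,0,40],[-0.07,0.08,1.7,0,0,0,40],[-0.07,0.08,1.86,0,0,0,40],[-0.07,0.08,1.92,0,0,0,40],[-0.07,0.08,1.92,0,0,0,40],[-0.07,0.08,1.92,0,0,0,40]]}'; python3 go.py .6755 .1195 .1001
```

```text
clock: 28.72
tcp_pos: [0.6763, 0.1205, 0.1006]
orientation: [-0.0, 3.141, 0.0]
contact_force: [-0.5, -0.6, -0.4]
grip_width: 0.047
gripper_force: 31.2
t 28.73 tcp [0.6763 0.1205 0.1006] w 0.047 F 31.2
turn to square [0. 0. 0.]
[0.6755 0.1195 0.1001] -> [ 0.03 -0.04  0.02]
```

```bash
python3 -m creep '{"rows":[[0,0,0.06,0,0,0,40],[0,0,0.06,0,0,0,40],[0,0,0.06,0,0,0,54],[0,0,0.06,0,0,0,66],[0,0,0.06,0,0,0,85],[0,0,0.06,0,0,0,85],[0,0,-0.6,0,0,0,85],[0,0,-2,0,0,0,85],[0,0,-3.5,0,0,0,85],[0,0,-4.5,0,0,0,85]]}'; python3 -m creep '{"rows":[[0,0,0,0,0,0,85],[0,0,-1.5,0,0,0,85],[0,0,-2,0,0,0,85],[0,0,-2,0,0,0,85],[0,0,-2,0,0,0,85]]}'; python3 - <<'E'
from bench import optics; from h import *
lo,hi,R,z0,z1=CAPS["urine"]
for n in ("wrist","scene","top"):
    f=optics.grab_frame(n); np.savez(f"pics/{n}10.npz",**f); cv2.imwrite(f"pics/{n}10.png",f["color"])
    try: c,a,_=blob(f,lo,hi,proj(f,[.6755,.12,.11])[0],50 if n=="wrist" else 14); print(n,c,fitcap(f,c,R,z0+.046,z1+.046).round(4),a)
    except ValueError: print(n,"hidden")
s=cv2.resize(load("scene10")["color"][60:330,180:500],(500,422)); w=load("wrist10")["color"]
cv2.imwrite("pics/c10.png",np.hstack([s,cv2.copyMakeBorder(cv2.resize(w,(300,188)),0,234,0,0,0)]))
E
python3 go.py
```

```text
clock: 29.98
tcp_pos: [0.677, 0.1204, 0.2163]
orientation: [-0.0, 3.138, 0.001]
contact_force: [0.0, 0.2, -0.0]
grip_width: 0.0851
gripper_force: 0.0
clock: 30.6
tcp_pos: [0.6753, 0.1204, 0.2611]
orientation: [0.001, -3.139, 0.001]
contact_force: [0.9, 0.4, 0.4]
grip_width: 0.0848
gripper_force: 0.0
wrist [316.43432671 189.64790287] [0.6781 0.1207] 1812
scene [283.19097222 225.58333333] [0.6784 0.1209] 288
top hidden
t 30.75 tcp [0.6755 0.1204 0.2614] w 0.0849 F 0.0
turn to square [-0.   -0.02  0.  ]
```

View pics/c10.png

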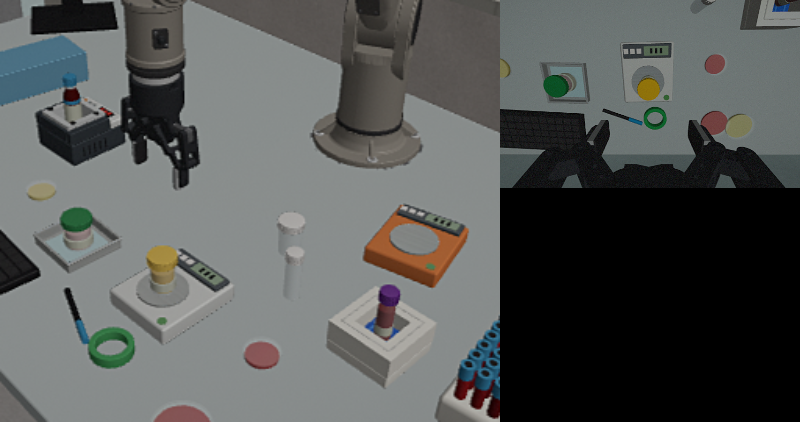

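All four specimens are upright in their places: blue cap (70,78), green lid (77,218), yellow lid (162,258) and purple cap (389,295). Both empties are untouched at (291,222) and (295,255), and the gripper is clear.

```bash
python3 -c "
from bench import r; print(r.hand_in())"
```

```text
the job is handed in; nothing more can be done
None
```

I placed all four specimens upright and released, with the purple-capped tube first, left the two empties untouched, and handed the job in at about 31 s on the robot's clock; the hand-in returned no verdict.

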